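Close up the sample cabinet

TASK

Close up the white sample cabinet on the bench by pushing with your fingertips: gently push both of its drawers fully home, and push its raised lid down until it lies flat. Do not slam or force anything, leave the vial in each drawer standing and untouched, and leave everything else on the bench where it is; this is all pushing, so do not pick anything up.

Things in the scene. Friction and masses are not known exactly. Their poses are not given: they have to be found in the camera images.
- cabinet: White bench-top cabinet, fixed. Base 210 deep (x) x 300 wide (y) x 85 high holds two drawers side by side; on it a lidded tray 160 x 300, rim 120 above the bench, its back flush with the base's, its front wall 60 behind the shut drawer fronts. Origin: centre of the base's underside, on the bench; x points from the drawer fronts to the back, y to the left drawer, z up. Drawers slide along x
- drawer_left (a joint): how far the left (+y) drawer is open, m: 0 is shut, at a hard stop; it grows as the drawer comes out along the cabinet's -x. It starts 0.035 to 0.065 open, stays where it is left, slides with about 1.5 N friction
- drawer_right (a joint): the same for the right (-y) drawer
- left_front (a point): middle of the upper edge of the left drawer's flat front face (no handle, a flush card frame), 83 mm above the bench; moves with the drawer. The front panel is 144 wide, 78 high (5 to 83 mm above the bench), 10 thick; shut, its face lies 115 mm in front of the cabinet's origin (-x) and its middle 73.5 mm to the side (+y). Axes parallel to the cabinet's
- right_front (a point): the same point on the right drawer (73.5 mm to the -y side)
- lid (a joint): opening angle of the lid, rad: 0 is shut, lying flat on the tray's rim; it grows as the front edge rises. It starts 0.6 to 1.0 open; its stiff hinge (friction 0.4 N m) holds it wherever it is left, so it must be pushed all the way down
- lid_hinge (a point): middle of the lid's hinge axis, along the cabinet's y at the tray's back rim: 105 mm behind (+x) the cabinet's origin, 120 mm above the bench. The lid is a plain white board, 160 from hinge to free front edge, 300 wide, 8 thick, 0.25 kg; its underside passes through the axis
- lid_edge (a point): middle of the lid's free front edge, on its upper face (160 mm from the hinge axis, 8 mm above the underside). Moves with the lid; shut, it is 128 mm above the bench. Its x axis points from the free edge to the hinge, its z axis out of the upper face
- vial_left: small amber jar with white cap, 26 across x 50 high, 35 g, standing loose in the front part of the left drawer, on its floor 12 mm above the bench. Origin: centre of its underside; z is its axis
- vial_right: the same jar in the right drawer
- flask: bystander: white plastic bottle with red cap, 76 across x 180 high, beside the cabinet. Origin: centre of its underside
- reagent: bystander: amber bottle with white cap, 52 across x 90 high, beside the cabinet. Origin: centre of its underside
- cup: bystander: clear plastic cup, 72 across x 90 high, beside the cabinet. Origin: centre of its underside
- pipette: bystander: white laboratory pipette lying on the bench beside the cabinet, 235 long, 24 thick. Origin: under its middle; x runs along it
Mind the look-alikes: they are no part of the job. Leave any black or blue look-alike of the vial_left alone.

How it is judged (in metres and radians):
At the end, for the whole second after the job is handed in: Both drawers within 4 mm of shut and at rest, the lid within 0.035 rad (2 degrees) of flat, both vials standing, and the bystanders within 30 mm of where they stood (value of joint each of drawer_left, drawer_right below 0.004 m and value of joint lid below 0.035 rad and angle between each of vial_left, vial_right's own z axis and vertical below 0.3 rad and distance of each of flask, reagent, cup, pipette from where it was at the start of the episode below 0.03 m and velocity of joint each of drawer_left, drawer_right above -0.005 m/s); the robot touches nothing.
It fails at once if a drawer (faster than 0.4 m/s) or the lid (faster than 4 rad/s) is slammed (velocity of joint any of drawer_left, drawer_right below -0.4 m/s or velocity of joint lid below -4 rad/s).
It fails at once if the fingers squeeze or force the cabinet's parts with over 60 N (contact force between the fingers and cabinet above 60 N).
It fails at once if the fingers press on a vial (contact force between the fingers and vial_left above 2 N or contact force between the fingers and vial_right above 2 N).
It fails at once if a vial falls over or is lifted (angle between any of vial_left, vial_right's own z axis and vertical above 0.6 rad or height (world z) of any of vial_left, vial_right above 0.03 m).
It fails at once if a bystander is moved more than 30 mm, lifted or knocked over (distance of any of flask, reagent, cup, pipette from where it was at the start of the episode above 0.03 m or height (world z) of any of flask, reagent, cup, pipette above 0.02 m or angle between any of flask, reagent, cup, pipette's own z axis and vertical above 0.5 rad).
It also fails if it takes over 61 s, if anything falls off the work surface, if the arm or the gripper's body presses on something with over 40 N, if the wrist force passes 120 N, or if a joint passes its speed limit or range.

ROBOT

A 6-joint arm with a two-finger parallel gripper is mounted at the origin on the work surface. World frame = base frame: x ahead of the robot, y to its left, z up, the work surface at z = 0. Lengths are in mm, angles in rad, forces in N, time in s.
With the tool pointing down it reaches from about 325 to 900 mm from the base axis. Payload 6.1 kg.
Tool frame: the origin (TCP) lies at the very end of the fingers, on their centre line; the grasp point (between the pads) lies 19 mm behind it (robot.grip_point_offset is the distance from the TCP to the grasp point, in mm); z points along the fingers, y is the line along which they close (so a half turn about z gives the same grasp; the last joint's range is limited). The gripper opens to 85 mm and grips with 20 to 120 N. Pads are 22 mm wide; open, the fingers measure 114 mm over their backs; the gripper's body (76 mm by 85 mm) begins 54 mm behind the grasp point. The pads swing forward as they close: fully open they stand 13 mm farther back than shut.
Start: joints at [1.219, 0.22, 1.526, -0, 1.395, -0.126], TCP at [139.928, 609.127, 231.3] pointing down, gripper open.
Joint ranges: [-2.98, 2.98], [-0.91, 2.08], [0.09, 2.57], [-1.24, 4.39], [0.2, 2.65], [-2.68, 2.68]. Speed limits (rad/s): [2.57, 2.57, 3.01, 3.14, 3.14, 3.14].

INTERFACE

Orientations are given as a rotation vector (axis times angle).
In Python, from plant import robot, cams, spotter gives the robot as it stands.
- The arm moves only by the tool carry_out, never from a script. Its argument "plan" is a list of rows, each an object of numbers: "dx", "dy", "dz": the shift along the tool's x, y, z in units of 20 mm (1.0 is 20 mm); "ax", "ay", "az": the turn, a rotation vector about the tool's x, y, z in units of 0.1 rad (1.0 is 0.1 rad); "gripper": the opening, from -1 (shut) to 1 (fully open). In form: [{"dx": .., "dy": .., "dz": .., "ax": .., "ay": .., "az": .., "gripper": ..}, ...]. A call has exactly 10 rows; each row shifts and turns the commanded pose from where the row before left it, along the tool's axes as they then stand; what a row does not reach is not made up. A row lasts 1/12 s, in which the tool goes at most 41.7 mm and 7.16 degrees, less where a joint would pass 70% of its speed; a pose out of reach is approached as far as the arm can. A call with a number of a shift or a turn outside -1 to 1 is refused whole. A call with a gripper value outside its range is refused whole. The fingers move at their own pace and stop on an object; "force" is the grip in N (left out, the last holds). Time passes only in rows, so rows that do not move let the fingers close, or fill a call up. It gives the time, the measured TCP pose, the force, the opening and the grip force at its end, in the units of the state.
- robot.get_obs(): the state, without advancing time (a new reading comes with each control period).
- cams.get_image(name): name is "scene" or "top"; returns a dict with "image" (400x640x3 uint8, blue, green, red), "fx", "fy", "cx", "cy" (pixels), "k1" (the pictures are not rectified: a ray, as slopes to the right and down, at radius r is drawn at 1 + k1 r^2 times it, then the intrinsics apply), "rvec" (rotation vector, rad) and "tvec" (3), from world to camera coordinates, as OpenCV has them. Camera axes: x right, y down, z forward; pixel columns grow to the right and rows downward; lengths in mm; the calibration is good to about 2 mm. A picture is of the moment at which its call begins. There is no depth.
- robot.hand_in(): hands the job in; it is judged then, once.
Trained networks look in a picture, given as the dict that the camera call returned (one of the last four; its "shot" number tells which), for a name from the list of things; names that differ only in an ending like _2 or _b are one class to them, and where a whole thing is asked for, a point or a joint stands for the part that bears it (a point fixed in the world has none). Each returns a list of dicts, best first, with "score" (0 to 1); they miss things now and then, are a little off and sometimes report something else, mostly with a low value. They report only what shows in the picture. A call takes as long as a camera call. They do not tell look-alikes from the thing itself.
- spotter.recognise(picture, label): "xy" ([column, row] in pixels, amid what is visible of it).
- spotter.silhouettes(picture, label): "pixels" (400x640 bool, what is visible of it) and "xy" ([column, row] in pixels, amid what is visible of it).
- spotter.landmark_of(picture, label): "xy" ([column, row] in pixels: a listed point, or the origin of a listed thing).
The state is a dict: "clock": time; "qpos": joint angles; "dq": joint speeds; "joint_torque": joint torques, N m; "eef_pos": TCP position; "tool_rot": TCP orientation; "contact_force": force on the tool from outside, world axes, zero at the start; "ft_torque": the same for the moment, N m; "width": opening from 0.0 (shut) to 1.0 (fully open); "gripper_force": force on a finger pad.
Only numpy, scipy, OpenCV 4.12 (cv2) and the standard library are available. Lean on these libraries where they do the work, as an engineer would, in place of code of your own. Each camera call takes 0.05 s, during which the arm holds its last target. There are 200 camera calls.

## Working session

There is one attempt and no reset: what is moved stays moved. The work goes in short steps, Python scripts to look and compute and a tool call to move; the robot and the scene stay as the last step left them, time stands still between calls to the robot, and variables do not carry over. Pictures are saved under pics/ and viewed, at most 10 in all, crops included, and the job is handed in when it is done.

Besides the shell and the picture viewer there is one more tool, called after ">>>" as name(argument=value, ...) on one line, values as JSON. carry_out: Moves the arm, as the interface text tells. Its arguments: {"type":"object","properties":{"plan":{"type":"array","items":{"type":"object","properties":{"dx":{"type":"number"},"dy":{"type":"number"},"dz":{"type":"number"},"ax":{"type":"number"},"ay":{"type":"number"},"az":{"type":"number"},"gripper":{"type":"number"}}}},"force":{"type":"number"}},"required":["plan"]}

```bash
mkdir -p pics; cat > h.py <<'E'
import numpy as np, cv2
from plant import robot, cams, spotter
def K(p): return np.array([[p['fx'],0,p['cx']],[0,p['fy'],p['cy']],[0,0,1.]])
def proj(p,X):
    R=cv2.Rodrigues(np.array(p['rvec'],float))[0]
    c=np.atleast_2d(X)@R.T+np.array(p['tvec'],float).ravel()
    s=c[:,:2]/c[:,2:]; s=s*(1+p['k1']*(s**2).sum(1,keepdims=True))
    return s*[p['fx'],p['fy']]+[p['cx'],p['cy']]
def ray(p,xy):
    u=cv2.undistortPoints(np.array([[xy]],float),K(p),np.array([p['k1'],0,0,0.]))[0,0]
    R=cv2.Rodrigues(np.array(p['rvec'],float))[0]
    return -R.T@np.array(p['tvec'],float).ravel(), R.T@np.array([*u,1.])
def atz(p,xy,z):
    o,d=ray(p,xy); return o+d*(z-o[2])/d[2]
E
python3 - <<'E'
from h import *
o=robot.get_obs();print(o['clock'],o['eef_pos'],o['tool_rot'],o['width'])
for n in('scene','top'):
    p=cams.get_image(n);cv2.imwrite(f'pics/{n}0.png',p['image'])
    print(n,ray(p,(320,200)))
    for l in 'left_front right_front lid_hinge lid_edge cabinet vial_left vial_right flask reagent cup pipette'.split():
        r=spotter.landmark_of(p,l);print(l,[(np.round(a['xy'],1).tolist(),round(a['score'],2)) for a in r[:3]])
E
```

```text
0.0 [139.70865196 608.55779531 230.19409172] [-3.53869250e-01 -3.12111580e+00  2.96934987e-03] 0.9995699049908836
scene (array([378.37174965, 736.37065358, 971.16888525]), array([ 0.15569786, -0.62245693, -0.76701481]))
left_front [([367.5, 189.3], 0.58)]
right_front [([354.9, 151.6], 0.84), ([342.9, 200.8], 0.66)]
lid_hinge [([252.3, 165.5], 0.68)]
lid_edge []
cabinet [([301.6, 196.0], 0.84)]
vial_left [([407.0, 212.7], 0.52), ([341.9, 202.1], 0.45)]
vial_right [([342.4, 171.2], 0.65)]
flask [([296.1, 268.0], 0.83)]
reagent [([339.9, 171.5], 0.75)]
cup [([299.3, 133.7], 0.88)]
pipette [([252.5, 164.6], 0.59)]
top (array([ 395.97025919,   39.54197327, 1154.15670711]), array([ 0.13398576, -0.01847282, -0.99089646]))
left_front [([341.3, 231.9], 0.67)]
right_front [([390.6, 215.8], 0.62)]
lid_hinge [([338.0, 125.4], 0.75)]
lid_edge [([355.6, 149.7], 0.97)]
cabinet [([346.9, 174.0], 0.84)]
vial_left [([348.8, 273.7], 0.61), ([344.1, 213.6], 0.54), ([328.5, 270.7], 0.4)]
vial_right [([388.3, 199.7], 0.58)]
flask [([270.4, 195.0], 0.85)]
reagent [([228.6, 189.5], 0.67)]
cup [([430.3, 153.1], 0.91)]
pipette [([461.3, 133.8], 0.69), ([340.9, 229.8], 0.17)]
```

View pics/scene0.png

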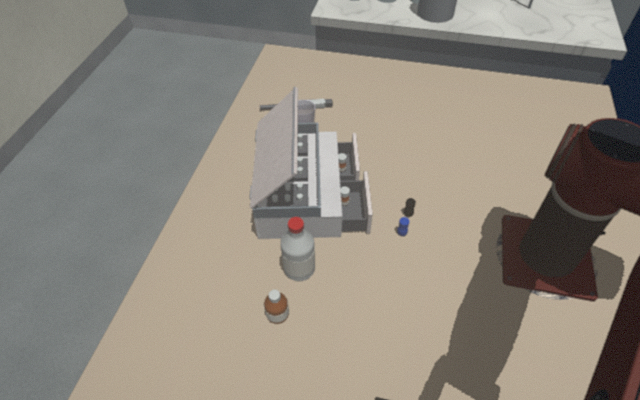

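View pics/top0.png

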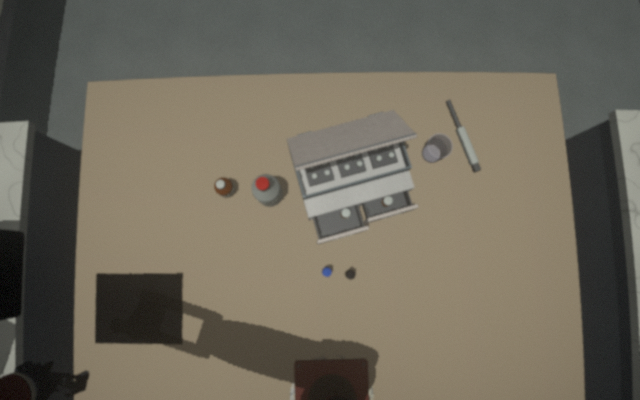

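The scene picture shows the cabinet around (300,180), with its lid raised, both drawers out to the right and vials at (345,160) and (345,193). In the top picture the cabinet is at (350,175), the flask and reagent are to its left, the cup and pipette to its right, and the black and blue look-alikes are at (350,272) and (327,271). Next I'll fit the cabinet pose and check it with an overlay.

```bash
cat > fit.py <<'E'
from h import *
from scipy.optimize import least_squares
def w(q,P):
    c,s=np.cos(q[2]),np.sin(q[2]); P=np.atleast_2d(np.array(P,float))
    return np.c_[q[0]+c*P[:,0]-s*P[:,1], q[1]+s*P[:,0]+c*P[:,1], P[:,2]]
def lidp(a,r,y,h=8): return [105-r*np.cos(a)-h*np.sin(a)*-1*-1*-1 if 0 else 105-r*np.cos(a)+h*np.sin(a), y, 120+r*np.sin(a)+h*np.cos(a)]
def pts(q):
    d={'left_front':[-115-q[3],73.5,83],'right_front':[-115-q[4],-73.5,83],'lid_hinge':[105,0,120],'lid_edge':lidp(q[5],160,0),'cabinet':[0,0,0]}
    return {k:w(q,v)[0] for k,v in d.items()}
def lines(q):
    L=[]
    for dd,y in((q[3],73.5),(q[4],-73.5)):
        x=-115-dd; L.append([[x,y-72,5],[x,y+72,5],[x,y+72,83],[x,y-72,83],[x,y-72,5]])
    L.append([[-105,-150,85],[-105,150,85],[-55,150,85],[-55,150,120],[-55,-150,120],[-55,-150,85],[-105,-150,85]])
    L.append([[-105,150,85],[-105,150,0],[105,150,0],[105,150,120],[-55,150,120]])
    a=q[5];L.append([lidp(a,160,-150),lidp(a,160,150),lidp(a,0,150),lidp(a,0,-150),lidp(a,160,-150)])
    return [w(q,l) for l in L]
def overlay(p,q,c,f,name):
    x0,y0,x1,y1=c; im=cv2.resize(p['image'][y0:y1,x0:x1],None,fx=f,fy=f,interpolation=cv2.INTER_CUBIC)
    raw=im.copy()
    for l in lines(q):
        u=((proj(p,l)+.5-[x0,y0])*f).astype(np.int32); cv2.polylines(im,[u],False,(0,255,0),1)
    cv2.imwrite(name,np.hstack([raw,im]))
E
python3 - <<'E'
from fit import *
P={n:cams.get_image(n) for n in('scene','top')}
obs=[]
for n,l,xy in [('top','left_front',(341.3,231.9)),('top','right_front',(390.6,215.8)),('top','lid_hinge',(338,125.4)),('top','lid_edge',(355.6,149.7)),('top','cabinet',(346.9,174)),('scene','left_front',(367.5,189.3)),('scene','right_front',(354.9,151.6)),('scene','cabinet',(301.6,196))]:
    obs.append((n,l,xy))
def res(q): 
    d=pts(q); return np.concatenate([proj(P[n],d[l])[0]-xy for n,l,xy in obs]+[(q[3:5]-50)/15,[(q[5]-.8)/.2]])
r=least_squares(res,[600,0,0.2,50,50,.8],loss='soft_l1',x_scale=[10,10,.1,10,10,.1])
print(np.round(r.x,3)); print(np.round(res(r.x)[:-3].reshape(-1,2),1))
np.save('q.npy',r.x)
overlay(P['top'],r.x,(280,100,425,250),3,'pics/a.png') if 0 else None
overlay(P['top'],r.x,(280,105,425,250),2.75,'pics/top_o.png')
overlay(P['scene'],r.x,(240,80,385,245),2.75,'pics/sc_o.png')
E
```

```text
[ 6.3030e+02 -6.1988e+01  2.6800e-01  5.0838e+01  3.7051e+01  8.5000e-01]
[[-0.1  0.9]
 [ 0.9 -3.6]
 [ 0.5  2.1]
 [-1.3  0.2]
 [-0.4 -0.9]
 [-0.7  2.8]
 [ 1.3 -0.7]
 [-0.4 -2.2]]
```

View pics/top_o.png

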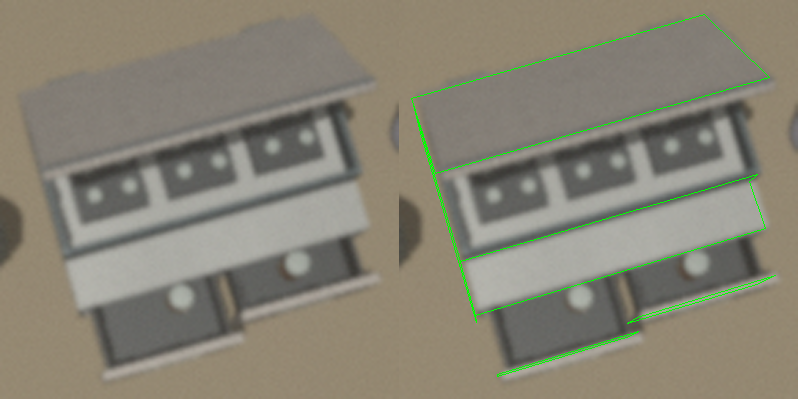

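View pics/sc_o.png

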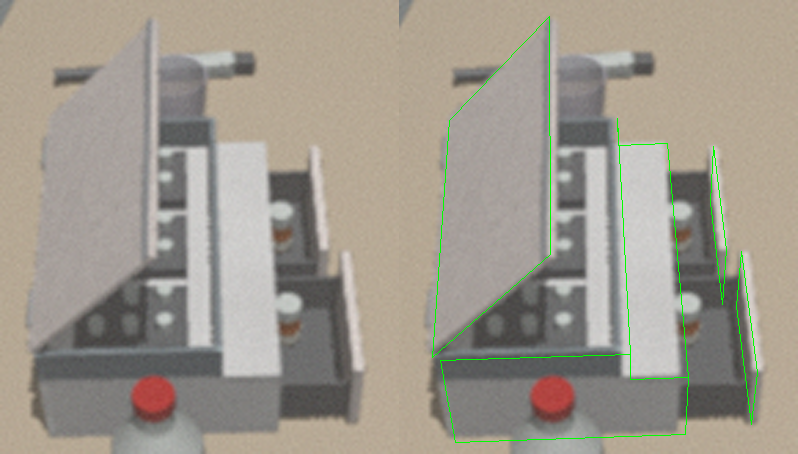

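The overlay fits to within a few mm. I'll refine it with corners picked from the crops.

```bash
python3 - <<'E'
from fit import *
P={n:cams.get_image(n) for n in('scene','top')}
off={'top':(280,105),'scene':(240,80)}
def model(q):
    a=q[5]; xl=-115-q[3]; xr=-115-q[4]
    return [('top',[-105,150,85],(79,311)),('top',[-105,-150,85],(368,229)),('top',[-55,150,120],(67,258)),
    ('top',lidp(a,160,150),(45,168)),('top',lidp(a,160,-150),(373,80)),
    ('top',[xl,145.5,83],(105,379)),('top',[xl,1.5,83],(243,340)),('top',[xr,-1.5,83],(243,319)),('top',[xr,-145.5,83],(380,278)),
    ('scene',[-105,150,85],(282,376)),('scene',[-105,-150,85],(265,142)),('scene',lidp(a,160,150),(149,258)),('scene',lidp(a,160,-150),(150,17)),
    ('scene',[xl,145.5,83],(362,369)),('scene',[xl,1.5,83],(350,252)),('scene',[xr,-1.5,83],(327,248)),('scene',[xr,-145.5,83],(319,147)),
    ('scene',[-105,150,0],(280,430)),('scene',[105,150,0],(50,437))]
def res(q): return np.concatenate([proj(P[n],w(q,x))[0]-(np.array(c)/2.75-.5+off[n]) for n,x,c in model(q)])
r=least_squares(res,np.load('q.npy'),loss='soft_l1',x_scale=[10,10,.1,10,10,.1])
print(np.round(r.x,3)); print(np.round(res(r.x).reshape(-1,2),1).tolist())
np.save('q.npy',r.x); q=r.x
for k,v in pts(q).items(): print(k,np.round(v))
for n,z,xy in(('flask',180,(263,183)),('blue',25,(327,271)),('black',25,(350,272)),('cup',90,(434,148)),('reagent',90,(220,185))): 
    X=atz(P['top'],xy,z); print(n,X.round())
print('lid edge corners',w(q,[lidp(q[5],160,150),lidp(q[5],160,-150)]).round())
E
```

```text
[ 6.34957e+02 -6.51990e+01  2.56000e-01  6.16480e+01  4.23800e+01
  8.23000e-01]
[[-0.4, -0.7], [0.3, -1.0], [-1.4, -0.9], [-1.5, 1.1], [0.8, -0.5], [-0.9, -0.1], [0.5, -0.7], [-0.6, -0.3], [0.0, 0.0], [0.2, -0.4], [0.5, -0.1], [0.0, -1.9], [1.0, -0.5], [0.9, 0.4], [-0.0, -0.8], [0.8, 0.0], [-0.3, -0.7], [0.0, 0.7], [0.3, 0.3]]
left_front [445. -39.  83.]
right_front [ 501. -176.   83.]
lid_hinge [737. -39. 120.]
lid_edge [637. -65. 243.]
cabinet [635. -65.   0.]
flask [573. 162. 180.]
blue [348.   4.  25.]
black [344. -61.  25.]
cup [ 678. -300.   90.]
reagent [587. 290.  90.]
lid edge corners [[ 599.   80.  243.]
 [ 675. -210.  243.]]
```

>>> carry_out(plan=[{"az":-0.96,"gripper":-1},{"az":-0.96,"gripper":-1},{"az":-0.96,"gripper":-1},{"az":-0.96,"gripper":-1},{"az":-0.96,"gripper":-1},{"dy":-0.5,"gripper":-1},{"dy":-1,"gripper":-1},{"dy":-1,"gripper":-1},{"dy":-1,"gripper":-1},{"dy":-1,"gripper":-1}], force=40)

```text
invalid input at $.plan[0]: expected keys dx, dy, dz, ax, ay, az, gripper
```

>>> carry_out(plan=[{"dy":-1,"gripper":-1},{"dy":-1,"gripper":-1},{"dy":-1,"gripper":-1},{"dy":-1,"gripper":-1},{"dy":-1,"gripper":-1},{"dy":-1,"gripper":-1},{"dy":-1,"gripper":-1},{"dy":-1,"gripper":-1},{"dy":-1,"gripper":-1},{"dy":-1,"gripper":-1}])

```text
invalid input at $.plan[0]: expected keys dx, dy, dz, ax, ay, az, gripper
```

>>> carry_out(plan=[{"dy":-1,"gripper":-1},{"dy":-1,"gripper":-1},{"dy":-1,"gripper":-1},{"dy":-1,"gripper":-1},{"dy":-1,"gripper":-1},{"dy":-1,"gripper":-1},{"dy":-1,"gripper":-1},{"dy":-1,"gripper":-1},{"dy":-1,"gripper":-1},{"gripper":-1}])

```text
invalid input at $.plan[0]: expected keys dx, dy, dz, ax, ay, az, gripper
```

```bash
cat > st.py <<'E'
from fit import *
def st():
    o=robot.get_obs(); q=np.load('q.npy')
    R=cv2.Rodrigues(np.array(o['tool_rot'],float))[0]; e=np.array(o['eef_pos'])
    c,s=np.cos(q[2]),np.sin(q[2]); d=e[:2]-q[:2]
    print('t',round(o['clock'],2),'cab',np.round([c*d[0]+s*d[1],-s*d[0]+c*d[1],e[2]],1),'world',e.round(1),'F',np.round(o['contact_force'],1),'w',round(o['width'],2),'q6',round(o['qpos'][5],2))
    Rc=np.array([[c,s,0],[-s,c,0],[0,0,1]]); print((Rc@R).round(3).tolist())
if __name__=='__main__': st()
E
python3 st.py
```

```text
t 1.4 cab [-307.9  777.8  231.3] world [139.9 609.1 231.3] F [-0.   1.   0.1] w 1.0 q6 -0.13
[[-0.886, 0.464, -0.0], [0.464, 0.886, -0.0], [0.0, -0.0, -1.0]]
```

All keys are needed in each row.

>>> carry_out(plan=[{"dx":0,"dy":0,"dz":0,"ax":0,"ay":0,"az":-0.96,"gripper":-1},{"dx":0,"dy":0,"dz":0,"ax":0,"ay":0,"az":-0.96,"gripper":-1},{"dx":0,"dy":0,"dz":0,"ax":0,"ay":0,"az":-0.96,"gripper":-1},{"dx":0,"dy":0,"dz":0,"ax":0,"ay":0,"az":-0.96,"gripper":-1},{"dx":0,"dy":0,"dz":0,"ax":0,"ay":0,"az":-0.98,"gripper":-1},{"dx":0,"dy":-0.5,"dz":0,"ax":0,"ay":0,"az":0,"gripper":-1},{"dx":0,"dy":-1,"dz":0,"ax":0,"ay":0,"az":0,"gripper":-1},{"dx":0,"dy":-1,"dz":0,"ax":0,"ay":0,"az":0,"gripper":-1},{"dx":0,"dy":-1,"dz":0,"ax":0,"ay":0,"az":0,"gripper":-1},{"dx":0,"dy":-1,"dz":0,"ax":0,"ay":0,"az":0,"gripper":-1}], force=40)

```text
clock: 2.23
eef_pos: [162.9, 520.5, 231.1]
tool_rot: [0.396, -3.116, 0.001]
contact_force: [0.2, -0.9, 0.9]
width: -0.003
gripper_force: 0.0
```

```bash
python3 st.py
```

```text
t 2.23 cab [-308.2  686.3  231.1] world [162.9 520.5 231.1] F [ 0.2 -0.9  0.9] w -0.0 q6 -0.7
[[-1.0, 0.003, -0.0], [0.003, 1.0, -0.0], [0.0, -0.0, -1.0]]
```

>>> carry_out(plan=[{"dx":0,"dy":-1,"dz":0,"ax":0,"ay":0,"az":0,"gripper":-1},{"dx":0,"dy":-1,"dz":0,"ax":0,"ay":0,"az":0,"gripper":-1},{"dx":0,"dy":-1,"dz":0,"ax":0,"ay":0,"az":0,"gripper":-1},{"dx":0,"dy":-1,"dz":0,"ax":0,"ay":0,"az":0,"gripper":-1},{"dx":0,"dy":-1,"dz":0,"ax":0,"ay":0,"az":0,"gripper":-1},{"dx":0,"dy":-1,"dz":0,"ax":0,"ay":0,"az":0,"gripper":-1},{"dx":0,"dy":-1,"dz":0,"ax":0,"ay":0,"az":0,"gripper":-1},{"dx":0,"dy":-1,"dz":0,"ax":0,"ay":0,"az":0,"gripper":-1},{"dx":0,"dy":-1,"dz":0,"ax":0,"ay":0,"az":0,"gripper":-1},{"dx":0,"dy":-1,"dz":0,"ax":0,"ay":0,"az":0,"gripper":-1}])

```text
clock: 3.07
eef_pos: [213.4, 327.2, 231.2]
tool_rot: [-0.396, 3.116, 0.0]
contact_force: [0.8, -0.1, 0.5]
width: 0.0
gripper_force: 0.0
```

>>> carry_out(plan=[{"dx":-0.5,"dy":-1,"dz":0,"ax":0,"ay":0,"az":0,"gripper":-1},{"dx":-0.5,"dy":-1,"dz":0,"ax":0,"ay":0,"az":0,"gripper":-1},{"dx":-0.5,"dy":-1,"dz":0,"ax":0,"ay":0,"az":0,"gripper":-1},{"dx":-0.5,"dy":-1,"dz":0,"ax":0,"ay":0,"az":0,"gripper":-1},{"dx":-0.5,"dy":-1,"dz":0,"ax":0,"ay":0,"az":0,"gripper":-1},{"dx":-0.5,"dy":-1,"dz":0,"ax":0,"ay":0,"az":0,"gripper":-1},{"dx":-0.5,"dy":-1,"dz":0,"ax":0,"ay":0,"az":0,"gripper":-1},{"dx":-0.5,"dy":-1,"dz":0,"ax":0,"ay":0,"az":0,"gripper":-1},{"dx":-0.5,"dy":-1,"dz":0,"ax":0,"ay":0,"az":0,"gripper":-1},{"dx":-0.5,"dy":-1,"dz":0,"ax":0,"ay":0,"az":0,"gripper":-1}])

```text
clock: 3.9
eef_pos: [361.1, 159.1, 231.3]
tool_rot: [-0.396, 3.116, -0.0]
contact_force: [-0.1, 0.7, -0.2]
width: -0.0
gripper_force: 0.0
```

```bash
python3 st.py
```

```text
t 3.9 cab [-208.1  286.4  231.3] world [361.1 159.1 231.3] F [-0.1  0.7 -0.2] w -0.0 q6 -1.61
[[-1.0, 0.004, 0.001], [0.004, 1.0, -0.0], [-0.001, -0.0, -1.0]]
```

>>> carry_out(plan=[{"dx":0,"dy":-1,"dz":0,"ax":0,"ay":0,"az":0,"gripper":-1},{"dx":0,"dy":-1,"dz":0,"ax":0,"ay":0,"az":0,"gripper":-1},{"dx":0,"dy":-1,"dz":0,"ax":0,"ay":0,"az":0,"gripper":-1},{"dx":0,"dy":-1,"dz":0,"ax":0,"ay":0,"az":0,"gripper":-1},{"dx":0,"dy":-1,"dz":0,"ax":0,"ay":0,"az":0,"gripper":-1},{"dx":0,"dy":-1,"dz":0,"ax":0,"ay":0,"az":0,"gripper":-1},{"dx":0,"dy":-1,"dz":0.4,"ax":0,"ay":0,"az":0,"gripper":-1},{"dx":0,"dy":-1,"dz":0.6,"ax":0,"ay":0,"az":0,"gripper":-1},{"dx":0,"dy":-1,"dz":0.8,"ax":0,"ay":0,"az":0,"gripper":-1},{"dx":0,"dy":-1,"dz":1,"ax":0,"ay":0,"az":0,"gripper":-1}])

```text
clock: 4.73
eef_pos: [412.0, -34.5, 175.8]
tool_rot: [-0.395, 3.114, -0.002]
contact_force: [0.4, 0.3, -0.3]
width: -0.002
gripper_force: 0.0
```

>>> carry_out(plan=[{"dx":0,"dy":-0.3,"dz":1,"ax":0,"ay":0,"az":0,"gripper":-1},{"dx":0,"dy":0,"dz":1,"ax":0,"ay":0,"az":0,"gripper":-1},{"dx":0,"dy":0,"dz":1,"ax":0,"ay":0,"az":0,"gripper":-1},{"dx":0,"dy":0,"dz":1,"ax":0,"ay":0,"az":0,"gripper":-1},{"dx":0,"dy":0,"dz":1,"ax":0,"ay":0,"az":0,"gripper":-1},{"dx":0,"dy":0,"dz":0.8,"ax":0,"ay":0,"az":0,"gripper":-1},{"dx":0,"dy":0,"dz":0.6,"ax":0,"ay":0,"az":0,"gripper":-1},{"dx":0,"dy":0,"dz":0.3,"ax":0,"ay":0,"az":0,"gripper":-1},{"dx":0,"dy":0,"dz":0,"ax":0,"ay":0,"az":0,"gripper":-1},{"dx":0,"dy":0,"dz":0,"ax":0,"ay":0,"az":0,"gripper":-1}])

```text
clock: 5.57
eef_pos: [412.9, -38.9, 41.6]
tool_rot: [0.399, -3.116, -0.0]
contact_force: [-0.0, 0.2, 0.5]
width: 0.001
gripper_force: 0.0
```

```bash
python3 st.py; python3 - <<'E'
from fit import *
p=cams.get_image('scene');q=np.load('q.npy');overlay(p,q,(240,80,400,260),2.5,'pics/s2.png')
E
```

```text
t 5.57 cab [-208.1   81.7   41.6] world [412.9 -38.9  41.6] F [-0.   0.2  0.5] w 0.0 q6 -2.11
[[-1.0, 0.001, -0.0], [0.001, 1.0, 0.0], [0.0, 0.0, -1.0]]
```

View pics/s2.png

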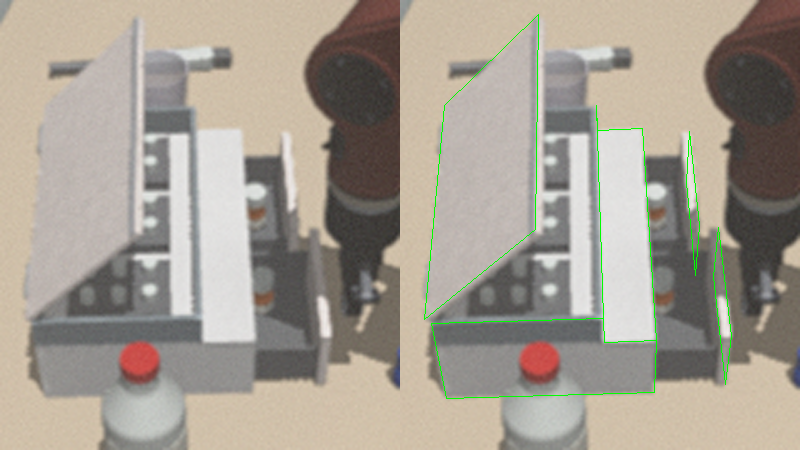

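The picture shows the gripper in front of the left drawer at (360,290), at panel height. The overlay lines up, so I'm pushing gently.

>>> carry_out(plan=[{"dx":-0.2,"dy":-0.2,"dz":0,"ax":0,"ay":0,"az":0,"gripper":-1},{"dx":-0.2,"dy":-0.2,"dz":0,"ax":0,"ay":0,"az":0,"gripper":-1},{"dx":-0.2,"dy":0,"dz":0,"ax":0,"ay":0,"az":0,"gripper":-1},{"dx":-0.2,"dy":0,"dz":0,"ax":0,"ay":0,"az":0,"gripper":-1},{"dx":-0.2,"dy":0,"dz":0,"ax":0,"ay":0,"az":0,"gripper":-1},{"dx":-0.2,"dy":0,"dz":0,"ax":0,"ay":0,"az":0,"gripper":-1},{"dx":-0.2,"dy":0,"dz":0,"ax":0,"ay":0,"az":0,"gripper":-1},{"dx":-0.25,"dy":0,"dz":0,"ax":0,"ay":0,"az":0,"gripper":-1},{"dx":-0.3,"dy":0,"dz":0,"ax":0,"ay":0,"az":0,"gripper":-1},{"dx":-0.3,"dy":0,"dz":0,"ax":0,"ay":0,"az":0,"gripper":-1}])

```text
clock: 6.45
eef_pos: [459.2, -35.0, 41.3]
tool_rot: [-0.401, 3.116, -0.0]
contact_force: [-1.0, -1.8, 1.7]
width: 0.0
gripper_force: 0.0
```

```bash
python3 st.py
```

```text
t 6.45 cab [-162.4   73.7   41.3] world [459.2 -35.   41.3] F [-1.  -1.8  1.7] w 0.0 q6 -2.07
[[-1.0, 0.0, 0.0], [0.0, 1.0, -0.0], [-0.0, -0.0, -1.0]]
```

>>> carry_out(plan=[{"dx":-0.25,"dy":0,"dz":0,"ax":0,"ay":0,"az":0,"gripper":-1},{"dx":-0.25,"dy":0,"dz":0,"ax":0,"ay":0,"az":0,"gripper":-1},{"dx":-0.25,"dy":0,"dz":0,"ax":0,"ay":0,"az":0,"gripper":-1},{"dx":-0.2,"dy":0,"dz":0,"ax":0,"ay":0,"az":0,"gripper":-1},{"dx":-0.15,"dy":0,"dz":0,"ax":0,"ay":0,"az":0,"gripper":-1},{"dx":-0.1,"dy":0,"dz":0,"ax":0,"ay":0,"az":0,"gripper":-1},{"dx":-0.1,"dy":0,"dz":0,"ax":0,"ay":0,"az":0,"gripper":-1},{"dx":-0.1,"dy":0,"dz":0,"ax":0,"ay":0,"az":0,"gripper":-1},{"dx":-0.1,"dy":0,"dz":0,"ax":0,"ay":0,"az":0,"gripper":-1},{"dx":-0.05,"dy":0,"dz":0,"ax":0,"ay":0,"az":0,"gripper":-1}])

```text
clock: 7.28
eef_pos: [488.7, -27.2, 41.3]
tool_rot: [-0.401, 3.116, 0.0]
contact_force: [-1.3, -1.9, 2.9]
width: -0.0
gripper_force: 0.0
```

```bash
python3 st.py
```

```text
t 7.28 cab [-131.8   73.8   41.3] world [488.7 -27.2  41.3] F [-1.3 -1.9  2.9] w -0.0 q6 -2.04
[[-1.0, 0.0, 0.0], [0.0, 1.0, 0.0], [-0.0, 0.0, -1.0]]
```

>>> carry_out(plan=[{"dx":-0.05,"dy":0,"dz":0,"ax":0,"ay":0,"az":0,"gripper":-1},{"dx":-0.05,"dy":0,"dz":0,"ax":0,"ay":0,"az":0,"gripper":-1},{"dx":-0.05,"dy":0,"dz":0,"ax":0,"ay":0,"az":0,"gripper":-1},{"dx":-0.05,"dy":0,"dz":0,"ax":0,"ay":0,"az":0,"gripper":-1},{"dx":0,"dy":0,"dz":0,"ax":0,"ay":0,"az":0,"gripper":-1},{"dx":0,"dy":0,"dz":0,"ax":0,"ay":0,"az":0,"gripper":-1},{"dx":0,"dy":0,"dz":0,"ax":0,"ay":0,"az":0,"gripper":-1},{"dx":0,"dy":0,"dz":0,"ax":0,"ay":0,"az":0,"gripper":-1},{"dx":0,"dy":0,"dz":0,"ax":0,"ay":0,"az":0,"gripper":-1},{"dx":0,"dy":0,"dz":0,"ax":0,"ay":0,"az":0,"gripper":-1}])

```text
clock: 8.12
eef_pos: [492.6, -26.3, 41.3]
tool_rot: [-0.401, 3.116, 0.0]
contact_force: [0.3, -1.1, 1.5]
width: 0.001
gripper_force: 0.0
```

>>> carry_out(plan=[{"dx":-0.05,"dy":0,"dz":0,"ax":0,"ay":0,"az":0,"gripper":-1},{"dx":0,"dy":0,"dz":0,"ax":0,"ay":0,"az":0,"gripper":-1},{"dx":-0.05,"dy":0,"dz":0,"ax":0,"ay":0,"az":0,"gripper":-1},{"dx":0,"dy":0,"dz":0,"ax":0,"ay":0,"az":0,"gripper":-1},{"dx":0,"dy":0,"dz":0,"ax":0,"ay":0,"az":0,"gripper":-1},{"dx":0,"dy":0,"dz":0,"ax":0,"ay":0,"az":0,"gripper":-1},{"dx":0,"dy":0,"dz":0,"ax":0,"ay":0,"az":0,"gripper":-1},{"dx":0,"dy":0,"dz":0,"ax":0,"ay":0,"az":0,"gripper":-1},{"dx":0,"dy":0,"dz":0,"ax":0,"ay":0,"az":0,"gripper":-1},{"dx":0,"dy":0,"dz":0,"ax":0,"ay":0,"az":0,"gripper":-1}])

```text
clock: 8.95
eef_pos: [492.9, -26.0, 41.1]
tool_rot: [0.401, -3.113, -0.0]
contact_force: [-6.8, -1.7, 7.2]
width: 0.001
gripper_force: 0.0
```

```bash
python3 st.py
```

```text
t 8.95 cab [-127.5   73.9   41.1] world [492.9 -26.   41.1] F [-6.8 -1.7  7.2] w 0.0 q6 -2.04
[[-1.0, 0.0, -0.003], [0.0, 1.0, 0.001], [0.003, 0.001, -1.0]]
```

The left drawer is against its stop (7 N). Backing off and going to the right drawer.

>>> carry_out(plan=[{"dx":0.3,"dy":0,"dz":0,"ax":0,"ay":0,"az":0,"gripper":-1},{"dx":0.6,"dy":0,"dz":0,"ax":0,"ay":0,"az":0,"gripper":-1},{"dx":1,"dy":0,"dz":0,"ax":0,"ay":0,"az":0,"gripper":-1},{"dx":1,"dy":-0.3,"dz":0,"ax":0,"ay":0,"az":0,"gripper":-1},{"dx":0.5,"dy":-1,"dz":0,"ax":0,"ay":0,"az":0,"gripper":-1},{"dx":0,"dy":-1,"dz":0,"ax":0,"ay":0,"az":0,"gripper":-1},{"dx":0,"dy":-1,"dz":0,"ax":0,"ay":0,"az":0,"gripper":-1},{"dx":0,"dy":-1,"dz":0,"ax":0,"ay":0,"az":0,"gripper":-1},{"dx":0,"dy":-1,"dz":0,"ax":0,"ay":0,"az":0,"gripper":-1},{"dx":0,"dy":-1,"dz":0,"ax":0,"ay":0,"az":0,"gripper":-1}])

```text
clock: 9.78
eef_pos: [460.5, -165.6, 41.0]
tool_rot: [-0.401, 3.116, 0.0]
contact_force: [0.4, 0.3, 0.3]
width: -0.003
gripper_force: 0.0
```

>>> carry_out(plan=[{"dx":0,"dy":-0.7,"dz":0,"ax":0,"ay":0,"az":0,"gripper":-1},{"dx":0,"dy":-0.35,"dz":0,"ax":0,"ay":0,"az":0,"gripper":-1},{"dx":0,"dy":0,"dz":0,"ax":0,"ay":0,"az":0,"gripper":-1},{"dx":0,"dy":0,"dz":0,"ax":0,"ay":0,"az":0,"gripper":-1},{"dx":-0.2,"dy":0,"dz":0,"ax":0,"ay":0,"az":0,"gripper":-1},{"dx":-0.2,"dy":0,"dz":0,"ax":0,"ay":0,"az":0,"gripper":-1},{"dx":-0.2,"dy":0,"dz":0,"ax":0,"ay":0,"az":0,"gripper":-1},{"dx":-0.2,"dy":0,"dz":0,"ax":0,"ay":0,"az":0,"gripper":-1},{"dx":-0.2,"dy":0,"dz":0,"ax":0,"ay":0,"az":0,"gripper":-1},{"dx":-0.2,"dy":0,"dz":0,"ax":0,"ay":0,"az":0,"gripper":-1}])

```text
clock: 10.62
eef_pos: [489.4, -178.7, 41.4]
tool_rot: [0.402, -3.115, -0.0]
contact_force: [-1.3, -0.1, 2.0]
width: 0.002
gripper_force: 0.0
```

```bash
python3 st.py
```

```text
t 10.62 cab [-169.6  -72.9   41.4] world [ 489.4 -178.7   41.4] F [-1.3 -0.1  2. ] w 0.0 q6 -2.33
[[-1.0, -0.001, -0.0], [-0.001, 1.0, 0.0], [0.0, 0.0, -1.0]]
```

>>> carry_out(plan=[{"dx":-0.25,"dy":0,"dz":0,"ax":0,"ay":0,"az":0,"gripper":-1},{"dx":-0.25,"dy":0,"dz":0,"ax":0,"ay":0,"az":0,"gripper":-1},{"dx":-0.25,"dy":0,"dz":0,"ax":0,"ay":0,"az":0,"gripper":-1},{"dx":-0.25,"dy":0,"dz":0,"ax":0,"ay":0,"az":0,"gripper":-1},{"dx":-0.25,"dy":0,"dz":0,"ax":0,"ay":0,"az":0,"gripper":-1},{"dx":-0.2,"dy":0,"dz":0,"ax":0,"ay":0,"az":0,"gripper":-1},{"dx":-0.15,"dy":0,"dz":0,"ax":0,"ay":0,"az":0,"gripper":-1},{"dx":-0.1,"dy":0,"dz":0,"ax":0,"ay":0,"az":0,"gripper":-1},{"dx":-0.1,"dy":0,"dz":0,"ax":0,"ay":0,"az":0,"gripper":-1},{"dx":-0.1,"dy":0,"dz":0,"ax":0,"ay":0,"az":0,"gripper":-1}])

```text
clock: 11.45
eef_pos: [526.0, -169.5, 41.3]
tool_rot: [0.401, -3.116, -0.0]
contact_force: [-1.3, 0.2, 2.8]
width: -0.002
gripper_force: 0.0
```

>>> carry_out(plan=[{"dx":-0.05,"dy":0,"dz":0,"ax":0,"ay":0,"az":0,"gripper":-1},{"dx":-0.05,"dy":0,"dz":0,"ax":0,"ay":0,"az":0,"gripper":-1},{"dx":-0.05,"dy":0,"dz":0,"ax":0,"ay":0,"az":0,"gripper":-1},{"dx":-0.05,"dy":0,"dz":0,"ax":0,"ay":0,"az":0,"gripper":-1},{"dx":0,"dy":0,"dz":0,"ax":0,"ay":0,"az":0,"gripper":-1},{"dx":-0.05,"dy":0,"dz":0,"ax":0,"ay":0,"az":0,"gripper":-1},{"dx":0,"dy":0,"dz":0,"ax":0,"ay":0,"az":0,"gripper":-1},{"dx":0,"dy":0,"dz":0,"ax":0,"ay":0,"az":0,"gripper":-1},{"dx":0,"dy":0,"dz":0,"ax":0,"ay":0,"az":0,"gripper":-1},{"dx":0,"dy":0,"dz":0,"ax":0,"ay":0,"az":0,"gripper":-1}])

```text
clock: 12.28
eef_pos: [530.0, -168.4, 41.3]
tool_rot: [0.401, -3.115, -0.0]
contact_force: [-5.1, -0.5, 4.6]
width: 0.004
gripper_force: 0.0
```

```bash
python3 st.py
```

```text
t 12.28 cab [-127.7  -73.3   41.3] world [ 530.  -168.4   41.3] F [-5.1 -0.5  4.6] w 0.0 q6 -2.28
[[-1.0, 0.0, -0.001], [0.0, 1.0, 0.0], [0.001, 0.0, -1.0]]
```

>>> carry_out(plan=[{"dx":0.3,"dy":0,"dz":0,"ax":0,"ay":0,"az":0,"gripper":-1},{"dx":0.9,"dy":0,"dz":0,"ax":0,"ay":0,"az":0,"gripper":-1},{"dx":1,"dy":0,"dz":-0.5,"ax":0,"ay":0,"az":0,"gripper":-1},{"dx":0,"dy":0,"dz":-1,"ax":0,"ay":0,"az":0,"gripper":-1},{"dx":0,"dy":0.5,"dz":-1,"ax":0,"ay":0,"az":0,"gripper":-1},{"dx":0,"dy":0.8,"dz":-1,"ax":0,"ay":0,"az":0,"gripper":-1},{"dx":0,"dy":0.8,"dz":-1,"ax":0,"ay":0,"az":0,"gripper":-1},{"dx":0,"dy":0.8,"dz":-1,"ax":0,"ay":0,"az":0,"gripper":-1},{"dx":0,"dy":0.75,"dz":-1,"ax":0,"ay":0,"az":0,"gripper":-1},{"dx":0,"dy":0,"dz":-1,"ax":0,"ay":0,"az":0,"gripper":-1}])

```text
clock: 13.12
eef_pos: [468.8, -106.5, 191.8]
tool_rot: [-0.404, 3.115, 0.002]
contact_force: [0.6, -0.0, -1.7]
width: 0.002
gripper_force: 0.0
```

>>> carry_out(plan=[{"dx":0,"dy":0,"dz":-1,"ax":0,"ay":0,"az":0,"gripper":-1},{"dx":0,"dy":0,"dz":-1,"ax":0,"ay":0,"az":0,"gripper":-1},{"dx":0,"dy":0,"dz":-1,"ax":0,"ay":0,"az":0,"gripper":-1},{"dx":0,"dy":0,"dz":-1,"ax":0,"ay":0,"az":0,"gripper":-1},{"dx":0,"dy":0,"dz":-1,"ax":0,"ay":0,"az":0,"gripper":-1},{"dx":0,"dy":0,"dz":0,"ax":0,"ay":0,"az":0,"gripper":-1},{"dx":-0.6,"dy":0,"dz":0,"ax":0,"ay":0,"az":0,"gripper":-1},{"dx":-1,"dy":0,"dz":0,"ax":0,"ay":0,"az":0,"gripper":-1},{"dx":-1,"dy":0,"dz":0,"ax":0,"ay":0,"az":0,"gripper":-1},{"dx":-1,"dy":0,"dz":0,"ax":0,"ay":0,"az":0,"gripper":-1}])

```text
clock: 13.95
eef_pos: [539.8, -90.3, 290.3]
tool_rot: [0.401, -3.116, -0.0]
contact_force: [-0.0, 0.4, -0.1]
width: -0.001
gripper_force: 0.0
```

```bash
python3 st.py; python3 - <<'E'
from fit import *
q=np.load('q.npy');q[3]=q[4]=0
out=[]
for n,c in(('scene',(240,80,400,280)),('top',(265,90,425,290))):
    p=cams.get_image(n);overlay(p,q,c,2.5,'pics/t.png');t=cv2.imread('pics/t.png');out.append(t[:,:400] if n=='scene' else t[:,400:])
cv2.imwrite('pics/both.png',np.hstack(out))
E
```

```text
t 13.95 cab [-9.850e+01 -2.000e-01  2.903e+02] world [539.8 -90.3 290.3] F [-0.   0.4 -0.1] w -0.0 q6 -2.14
[[-1.0, 0.0, -0.0], [0.0, 1.0, 0.0], [0.0, 0.0, -1.0]]
```

View pics/both.png

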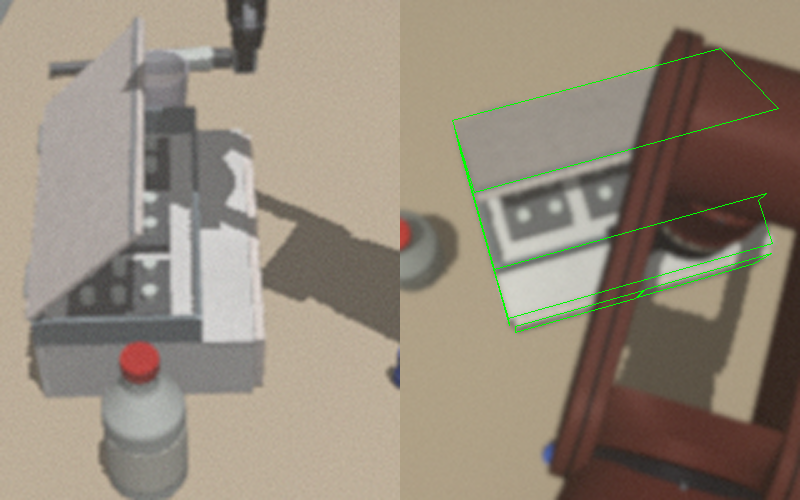

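Both drawers are flush in the picture: the front edge runs straight at (255,140)–(262,390), and the lid is still raised. Moving over the lid now.

>>> carry_out(plan=[{"dx":-1,"dy":0,"dz":0,"ax":0,"ay":0,"az":0,"gripper":-1},{"dx":-1,"dy":0,"dz":0,"ax":0,"ay":0,"az":0,"gripper":-1},{"dx":-1,"dy":0,"dz":0,"ax":0,"ay":0,"az":0,"gripper":-1},{"dx":-1,"dy":0,"dz":0,"ax":0,"ay":0,"az":0,"gripper":-1},{"dx":-1,"dy":0,"dz":0,"ax":0,"ay":0,"az":0,"gripper":-1},{"dx":-0.8,"dy":0,"dz":0.2,"ax":0,"ay":0,"az":0,"gripper":-1},{"dx":-0.3,"dy":0,"dz":0.5,"ax":0,"ay":0,"az":0,"gripper":-1},{"dx":0,"dy":0,"dz":0.7,"ax":0,"ay":0,"az":0,"gripper":-1},{"dx":0,"dy":0,"dz":0.5,"ax":0,"ay":0,"az":0,"gripper":-1},{"dx":0,"dy":0,"dz":0.3,"ax":0,"ay":0,"az":0,"gripper":-1}])

```text
clock: 14.88
eef_pos: [655.1, -59.7, 243.8]
tool_rot: [0.4, -3.111, -0.002]
contact_force: [0.3, 0.2, -0.9]
width: -0.002
gripper_force: 0.0
```

```bash
python3 st.py; python3 -c "
import numpy as np
for a in np.arange(.85,-.01,-.05):
  print(round(a,2),round(105-140*np.cos(a)+8*np.sin(a)+12),round(120+140*np.sin(a)+8*np.cos(a)))"
```

```text
t 14.88 cab [2.090e+01 2.000e-01 2.438e+02] world [655.1 -59.7 243.8] F [ 0.3  0.2 -0.9] w -0.0 q6 -2.04
[[-1.0, 0.0, -0.004], [0.0, 1.0, 0.002], [0.004, 0.002, -1.0]]
0.85 31 230
0.8 25 226
0.75 20 221
0.7 15 216
0.65 10 211
0.6 6 206
0.55 2 200
0.5 -2 194
0.45 -6 188
0.4 -9 182
0.35 -12 176
0.3 -14 169
0.25 -17 162
0.2 -19 156
0.15 -20 149
0.1 -22 142
0.05 -22 135
-0.0 -23 128
```

>>> carry_out(plan=[{"dx":0,"dy":0,"dz":0.25,"ax":0,"ay":0,"az":0,"gripper":-1},{"dx":0,"dy":0,"dz":0.25,"ax":0,"ay":0,"az":0,"gripper":-1},{"dx":0.1,"dy":0,"dz":0.25,"ax":0,"ay":0,"az":0,"gripper":-1},{"dx":0.2,"dy":0,"dz":0.25,"ax":0,"ay":0,"az":0,"gripper":-1},{"dx":0.2,"dy":0,"dz":0.25,"ax":0,"ay":0,"az":0,"gripper":-1},{"dx":0.2,"dy":0,"dz":0.25,"ax":0,"ay":0,"az":0,"gripper":-1},{"dx":0.2,"dy":0,"dz":0.3,"ax":0,"ay":0,"az":0,"gripper":-1},{"dx":0.2,"dy":0,"dz":0.3,"ax":0,"ay":0,"az":0,"gripper":-1},{"dx":0.2,"dy":0,"dz":0.3,"ax":0,"ay":0,"az":0,"gripper":-1},{"dx":0.2,"dy":0,"dz":0.3,"ax":0,"ay":0,"az":0,"gripper":-1}])

```text
clock: 15.72
eef_pos: [627.8, -67.4, 192.7]
tool_rot: [0.401, -3.116, 0.0]
contact_force: [0.6, -0.1, 2.4]
width: 0.002
gripper_force: 0.9
```

```bash
python3 st.py
```

```text
t 15.72 cab [ -7.5  -0.3 192.7] world [627.8 -67.4 192.7] F [ 0.6 -0.1  2.4] w 0.0 q6 -2.06
[[-1.0, 0.0, -0.0], [0.0, 1.0, -0.0], [0.0, -0.0, -1.0]]
```

>>> carry_out(plan=[{"dx":0.15,"dy":0,"dz":0.3,"ax":0,"ay":0,"az":0,"gripper":-1},{"dx":0.15,"dy":0,"dz":0.3,"ax":0,"ay":0,"az":0,"gripper":-1},{"dx":0.1,"dy":0,"dz":0.3,"ax":0,"ay":0,"az":0,"gripper":-1},{"dx":0.1,"dy":0,"dz":0.3,"ax":0,"ay":0,"az":0,"gripper":-1},{"dx":0.1,"dy":0,"dz":0.3,"ax":0,"ay":0,"az":0,"gripper":-1},{"dx":0.1,"dy":0,"dz":0.3,"ax":0,"ay":0,"az":0,"gripper":-1},{"dx":0.05,"dy":0,"dz":0.3,"ax":0,"ay":0,"az":0,"gripper":-1},{"dx":0,"dy":0,"dz":0.25,"ax":0,"ay":0,"az":0,"gripper":-1},{"dx":0,"dy":0,"dz":0.2,"ax":0,"ay":0,"az":0,"gripper":-1},{"dx":0,"dy":0,"dz":0.15,"ax":0,"ay":0,"az":0,"gripper":-1}])

```text
clock: 16.55
eef_pos: [613.5, -70.9, 138.5]
tool_rot: [0.401, -3.115, -0.0]
contact_force: [-1.1, 0.6, 2.5]
width: -0.002
gripper_force: 0.8
```

```bash
python3 st.py
```

```text
t 16.55 cab [-2.220e+01 -1.000e-01  1.385e+02] world [613.5 -70.9 138.5] F [-1.1  0.6  2.5] w -0.0 q6 -2.07
[[-1.0, 0.0, -0.001], [0.0, 1.0, 0.0], [0.001, 0.0, -1.0]]
```

Now ~10 mm to flat; creep.

>>> carry_out(plan=[{"dx":0,"dy":0,"dz":0.1,"ax":0,"ay":0,"az":0,"gripper":-1},{"dx":0,"dy":0,"dz":0.1,"ax":0,"ay":0,"az":0,"gripper":-1},{"dx":0,"dy":0,"dz":0.1,"ax":0,"ay":0,"az":0,"gripper":-1},{"dx":0,"dy":0,"dz":0.05,"ax":0,"ay":0,"az":0,"gripper":-1},{"dx":0,"dy":0,"dz":0.05,"ax":0,"ay":0,"az":0,"gripper":-1},{"dx":0,"dy":0,"dz":0.05,"ax":0,"ay":0,"az":0,"gripper":-1},{"dx":0,"dy":0,"dz":0.05,"ax":0,"ay":0,"az":0,"gripper":-1},{"dx":0,"dy":0,"dz":0,"ax":0,"ay":0,"az":0,"gripper":-1},{"dx":0,"dy":0,"dz":0,"ax":0,"ay":0,"az":0,"gripper":-1},{"dx":0,"dy":0,"dz":0,"ax":0,"ay":0,"az":0,"gripper":-1}])

```text
clock: 17.38
eef_pos: [613.8, -71.0, 129.2]
tool_rot: [-0.401, 3.116, 0.0]
contact_force: [-0.1, 0.3, -0.2]
width: 0.004
gripper_force: 0.0
```

>>> carry_out(plan=[{"dx":0,"dy":0,"dz":0.05,"ax":0,"ay":0,"az":0,"gripper":-1},{"dx":0,"dy":0,"dz":0,"ax":0,"ay":0,"az":0,"gripper":-1},{"dx":0,"dy":0,"dz":0,"ax":0,"ay":0,"az":0,"gripper":-1},{"dx":0,"dy":0,"dz":0,"ax":0,"ay":0,"az":0,"gripper":-1},{"dx":0,"dy":0,"dz":0,"ax":0,"ay":0,"az":0,"gripper":-1},{"dx":0,"dy":0,"dz":0,"ax":0,"ay":0,"az":0,"gripper":-1},{"dx":0,"dy":0,"dz":0,"ax":0,"ay":0,"az":0,"gripper":-1},{"dx":0,"dy":0,"dz":0,"ax":0,"ay":0,"az":0,"gripper":-1},{"dx":0,"dy":0,"dz":0,"ax":0,"ay":0,"az":0,"gripper":-1},{"dx":0,"dy":0,"dz":0,"ax":0,"ay":0,"az":0,"gripper":-1}])

```text
clock: 18.22
eef_pos: [613.7, -71.0, 128.3]
tool_rot: [-0.401, 3.116, -0.0]
contact_force: [-0.3, 0.7, 0.8]
width: -0.002
gripper_force: 0.1
```

>>> carry_out(plan=[{"dx":0,"dy":0,"dz":0.05,"ax":0,"ay":0,"az":0,"gripper":-1},{"dx":0,"dy":0,"dz":0,"ax":0,"ay":0,"az":0,"gripper":-1},{"dx":0,"dy":0,"dz":0,"ax":0,"ay":0,"az":0,"gripper":-1},{"dx":0,"dy":0,"dz":0.05,"ax":0,"ay":0,"az":0,"gripper":-1},{"dx":0,"dy":0,"dz":0,"ax":0,"ay":0,"az":0,"gripper":-1},{"dx":0,"dy":0,"dz":0,"ax":0,"ay":0,"az":0,"gripper":-1},{"dx":0,"dy":0,"dz":0,"ax":0,"ay":0,"az":0,"gripper":-1},{"dx":0,"dy":0,"dz":0,"ax":0,"ay":0,"az":0,"gripper":-1},{"dx":0,"dy":0,"dz":0,"ax":0,"ay":0,"az":0,"gripper":-1},{"dx":0,"dy":0,"dz":0,"ax":0,"ay":0,"az":0,"gripper":-1}])

```text
clock: 19.05
eef_pos: [613.8, -71.0, 128.0]
tool_rot: [-0.401, 3.116, -0.0]
contact_force: [-5.5, 0.9, 9.8]
width: 0.001
gripper_force: 5.2
```

The lid is flat: z is 128 mm, and the force rose to about 10 N. Lifting clear.

>>> carry_out(plan=[{"dx":0,"dy":0,"dz":-0.3,"ax":0,"ay":0,"az":0,"gripper":-1},{"dx":0,"dy":0,"dz":-0.8,"ax":0,"ay":0,"az":0,"gripper":-1},{"dx":0,"dy":0,"dz":-1,"ax":0,"ay":0,"az":0,"gripper":-1},{"dx":0,"dy":0,"dz":-1,"ax":0,"ay":0,"az":0,"gripper":-1},{"dx":0.5,"dy":0,"dz":-1,"ax":0,"ay":0,"az":0,"gripper":-1},{"dx":1,"dy":0,"dz":-1,"ax":0,"ay":0,"az":0,"gripper":-1},{"dx":1,"dy":0,"dz":-0.5,"ax":0,"ay":0,"az":0,"gripper":-1},{"dx":1,"dy":0,"dz":0,"ax":0,"ay":0,"az":0,"gripper":-1},{"dx":1,"dy":0,"dz":0,"ax":0,"ay":0,"az":0,"gripper":-1},{"dx":1,"dy":0,"dz":0,"ax":0,"ay":0,"az":0,"gripper":-1}])

```text
clock: 19.88
eef_pos: [506.6, -99.1, 238.6]
tool_rot: [-0.401, 3.115, -0.001]
contact_force: [-0.5, 0.5, 0.3]
width: -0.0
gripper_force: 0.0
```

>>> carry_out(plan=[{"dx":1,"dy":0,"dz":0,"ax":0,"ay":0,"az":0,"gripper":-1},{"dx":1,"dy":0,"dz":0,"ax":0,"ay":0,"az":0,"gripper":-1},{"dx":1,"dy":0,"dz":0,"ax":0,"ay":0,"az":0,"gripper":-1},{"dx":0.5,"dy":0,"dz":0,"ax":0,"ay":0,"az":0,"gripper":-1},{"dx":0,"dy":0,"dz":0,"ax":0,"ay":0,"az":0,"gripper":-1},{"dx":0,"dy":0,"dz":0,"ax":0,"ay":0,"az":0,"gripper":-1},{"dx":0,"dy":0,"dz":0,"ax":0,"ay":0,"az":0,"gripper":-1},{"dx":0,"dy":0,"dz":0,"ax":0,"ay":0,"az":0,"gripper":-1},{"dx":0,"dy":0,"dz":0,"ax":0,"ay":0,"az":0,"gripper":-1},{"dx":0,"dy":0,"dz":0,"ax":0,"ay":0,"az":0,"gripper":-1}])

```text
clock: 20.72
eef_pos: [440.0, -116.4, 238.2]
tool_rot: [0.402, -3.116, -0.0]
contact_force: [-0.4, -0.1, -0.1]
width: 0.003
gripper_force: 0.0
```

```bash
python3 st.py; python3 - <<'E'
from fit import *
q=np.load('q.npy');q[3:]=0
p=cams.get_image('scene');overlay(p,q,(240,80,400,280),2.5,'pics/end.png')
E
```

```text
t 20.72 cab [-2.015e+02 -1.000e-01  2.382e+02] world [ 440.  -116.4  238.2] F [-0.4 -0.1 -0.1] w 0.0 q6 -2.26
[[-1.0, -0.0, -0.0], [-0.0, 1.0, 0.0], [0.0, 0.0, -1.0]]
```

View pics/end.png

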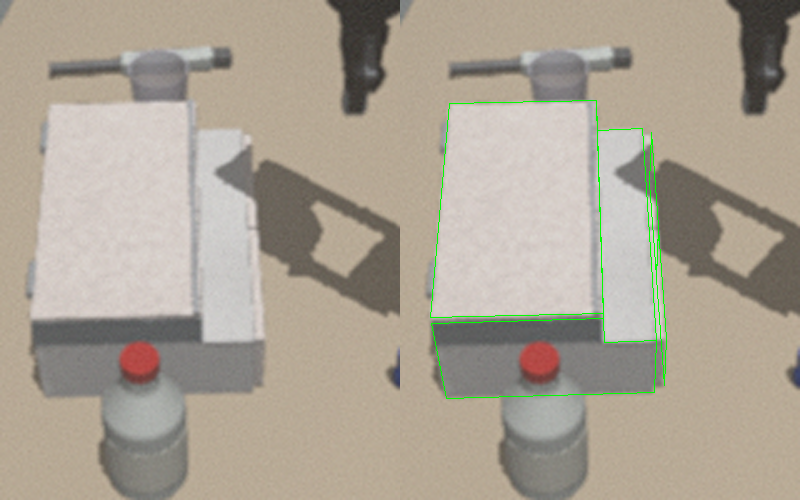

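The lid lies flat (edge (195,105)–(195,315)), both drawers are shut along (255,140)–(262,385), and nothing else has moved. Handing in.

```bash
python3 -c "
from plant import robot
print(robot.hand_in())"
```

```text
the job is handed in; nothing more can be done
None
```

I pushed both drawers to their stops and the lid down flat, and handed the job in at about 21 s; the last picture shows the cabinet closed and its neighbours unmoved, but the vials are hidden inside the shut drawers and no verdict came back.

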